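# Pick the ball valve from behind the tall stock

## Robot

A 6-joint arm with a two-finger parallel gripper is mounted at the origin on the work surface. World frame = base frame: x ahead of the robot, y to its left, z up, the work surface at z = 0. Lengths are in m, angles in rad, forces in N, time in s.
With the tool pointing down it reaches from about 0.15 to 0.775 m from the base axis. Payload 6.1 kg.
Tool frame: the origin (TCP) lies between the finger pads; the fingertips stand 14 mm ahead of it and the grasp point (between the pads) lies 5 mm behind it; y points along the fingers, x is the direction in which the jaws open and shut, and the axes are right-handed (so a half turn about y gives the same grasp; the last joint's range is limited). The gripper opens to 85 mm and grips with 20 to 120 N. Pads are 22 mm wide; open, the fingers measure 114 mm over their backs; the gripper's body (76 mm by 85 mm) begins 54 mm behind the grasp point. The pads swing forward as they close: fully open they stand 13 mm farther back than shut.
Start: joints at [-1.223, 0.126, -0.04, 1.405, 0, 1.571], TCP at [0.179, -0.494, 0.245] pointing down, gripper open.
Joint ranges: [-2.72, 2.72], [-0.95, 1.95], [-1.27, 1.35], [-1.78, 2.02], [-1.46, 1.47], [-3.14, 3.14]. Speed limits (rad/s): [2.39, 2.39, 3.01, 3.14, 3.14, 3.14].

## Interface

Orientations are given as [roll, pitch, yaw] about the fixed x, y, z axes, in that order (R = Rz(yaw) Ry(pitch) Rx(roll)).
In Python, from bench import monitor, eyes, order gives the robot as it stands. The module is installed in compiled form; this text tells all that it offers.
- The arm moves only by the shell command python3 -m handwheel 'ROWS' [FORCE]. ROWS is JSON, a list that holds one entry, the list of rows, each a list of 7 numbers: the finger opening in mm, from 0 to 85.4, then the shift along the world's x, y, z in mm, then the turn, a rotation vector about the world's x, y, z in degrees. A call has 1 to 10 rows; each row is the pose to reach, as a shift and turn from the pose commanded when the call began; what a row does not reach only later rows make up. A row lasts 1/8 s, in which the tool goes at most 62.5 mm and 10.7 degrees, less where a joint would pass 70% of its speed; a pose out of reach is approached as far as the arm can. A call with a gripper value outside its range is refused whole. The fingers move at their own pace and stop on an object; FORCE is the grip in N (left out, the last holds). Time passes only in rows, so rows that repeat a pose let the fingers close. It gives the time, the measured TCP pose, the force and the opening at its end, in the units of the state.
- monitor.get_state(): the state, without advancing time (a new reading comes with each control period).
- eyes.get_image(name): name is "scene" or "side" or "wrist"; returns a dict with "img" (420x560x3 uint8, blue, green, red), "range_z" (420x560 float32, m along the optical axis (not along the pixel's ray), 0 where there is no reading), "intrinsics" (3x3 intrinsics, pixels), "extrinsics" (4x4, takes a point from world to camera coordinates); the wrist camera has in their place "hand_eye" (4x4, takes a point from camera to tool coordinates, whose origin is the TCP and whose axes are the tool frame's). Camera axes: x right, y down, z forward; pixel columns grow to the right and rows downward; lengths in m; the calibration is good to about 2 mm. A picture is of the moment at which its call begins: read the wrist's pose just before it.
- order.sign_off(): hands the job in, once; it reports no verdict.
The state is a dict: "clock": time; "joints": joint angles; "qvel": joint speeds; "joint_torque": joint torques, N m; "ee_pos": TCP position; "eef_rot": TCP orientation; "force": force on the tool from outside, world axes, zero at the start; "ft_torque": the same for the moment, N m; "gripper_width": finger opening in m.
Only numpy, scipy, OpenCV 4.12 (cv2) and the standard library are available. Lean on these libraries where they do the work, as an engineer would, in place of code of your own. Each camera call takes 0.05 s, during which the arm holds its last target.

## Task

A customer has ordered the ball valve that stands hemmed in at the back of the display bay. First set the three tall goods around it (mesh strainer, filter housing and pipe reducer) upright on the cork side mat, then stand the valve, handle up, in the middle of the round pad in the order tray, and only after that put each tall thing back upright on the very spot where it stood at the start (to within a centimetre). Do not topple anything and leave the small tee and elbow in the bay where they are.

Things in the scene. Friction and masses are not known exactly. Their poses are not given: they have to be found in the camera images.
- strainer_center (a point): Mesh strainer: upright round ribbed cage, 96 mm tall, 52 mm across throughout, top closed by a flat disc. Point: on its axis, 48 mm above its underside (half-way); z is its axis, up. Grip 66 to 76 mm up: lower, the gripper's body may meet its top. One of three tall goods, which stand one in front of the valve and one on either side of it; which stands where varies.
- housing_center (a point): Filter housing: upright, round, 96 mm tall. From below: bowl 50 mm across up to 38 mm, a fat ribbed union nut 56 mm across from 38 to 78 mm, then a low dome with a nipple. Grip it on the nut, about 62 mm up. Point: on its axis, 48 mm above its underside; z is its axis, up. One of the three tall goods.
- reducer_center (a point): Pipe reducer: upright, round, 100 mm tall. Wide socket 56 mm across up to 38 mm, a cone to 48 mm, then a straight pipe 40 mm across to the top. Grip it on the pipe, about 74 mm up: lower, the gripper's body may meet its top. Point: on its axis, 50 mm above its underside; z is its axis, up. One of the three tall goods.
- valve_center (a point): Ball valve, the ordered thing: low, 56 mm tall, on a small foot. Body 32 mm across x, 36 mm along y, top at 37 mm; round pipe ends (35 mm thick) make it 70 mm long along y. Lever bar on top, 13 mm (x) by 56 mm (y), 44 to 56 mm up. Point: on its vertical axis, 28 mm above its underside; z up. Grip the body, fingers closing along x. At the back (+x) of the bay, y roughly along the bay's y.
- bay: Display bay: fixed steel tray, 200 (x) by 280 mm (y), floor 4 mm thick, back wall (+x) 40 mm high, sides 26 mm, front rail (-x, robot side) 18 mm. Origin: centre of its underside; x to its back, y to its left, z up. In its frame the tall goods start at about (-44, 0), (0, 79), (0, -79) mm, the valve at (26, 0), tee and elbow in the front corners at (-64, +-108).
- mat: Side mat: flat rectangular cork mat fixed to the table, 230 mm (x) by 120 mm (y), 4 mm thick, to the left or the right of the bay, the order tray being on the other side. Origin: centre of its underside, z up. The three tall goods fit on it in a row along its x axis, 75 mm apart.
- tray: Order tray: open tray fixed to the table, 200 mm (x) by 140 mm (y), walls 28 mm high and 4 mm thick, with a round cork pad 90 mm across in the middle, the pad's top 7 mm above the table. Origin: centre of its underside, z up.
- tee_center (a point): Small pipe tee lying in a front corner of the bay, about 44 by 38 mm, 28 mm high; a bystander, to be left where it is. Point: where its pipes cross, 14 mm above its underside.
- elbow_center (a point): Small pipe elbow lying in the other front corner of the bay, about 46 by 44 mm, 28 mm high; a bystander, to be left where it is. Point: near its middle, 14 mm above its underside.

How it is judged:
On the way, in this order (a step that is already met when the one before it is completed fails the run):
1. all three tall goods stand upright on the side mat, let go, and the valve has not been moved (30 mm) before that (x of strainer_center in the frame of mat between -0.107 and 0.107 m and y of strainer_center in the frame of mat between -0.055 and 0.055 m and z of each of strainer_center, housing_center in the frame of mat below 0.06 m and angle between each of strainer_center, housing_center, reducer_center's own z axis and vertical below 0.12 rad and linear speed of each of strainer, housing, reducer below 0.02 m/s and contact force between each of strainer, housing, reducer and the fingers below 0.3 N and x of housing_center in the frame of mat between -0.107 and 0.107 m and y of housing_center in the frame of mat between -0.055 and 0.055 m and x of reducer_center in the frame of mat between -0.107 and 0.107 m and y of reducer_center in the frame of mat between -0.055 and 0.055 m and z of reducer_center in the frame of mat below 0.062 m and distance of valve_center from where it was at the start of the episode below 0.03 m), for 0.2 s.
2. the valve stands on the pad in the order tray, let go, while the three tall goods still stand on the mat (horizontal distance between valve_center and tray below 0.015 m and z of valve_center in the frame of tray below 0.043 m and angle between each of valve_center, strainer_center, housing_center, reducer_center's own z axis and vertical below 0.12 rad and linear speed of each of valve, strainer, housing, reducer below 0.02 m/s and contact force between each of valve, strainer, housing, reducer and the fingers below 0.3 N and x of strainer_center in the frame of mat between -0.107 and 0.107 m and y of strainer_center in the frame of mat between -0.055 and 0.055 m and z of each of strainer_center, housing_center in the frame of mat below 0.06 m and x of housing_center in the frame of mat between -0.107 and 0.107 m and y of housing_center in the frame of mat between -0.055 and 0.055 m and x of reducer_center in the frame of mat between -0.107 and 0.107 m and y of reducer_center in the frame of mat between -0.055 and 0.055 m and z of reducer_center in the frame of mat below 0.062 m), for 0.2 s.
At the end, for the whole second after the job is handed in: Each tall thing stands upright (0.12 rad) within 15 mm of its start; the valve upright on the pad within 15 mm of the tray's centre; all released, at rest. On the way all three stood released on the mat (axes on it), before the valve was moved and still once it was in the tray (distance of each of strainer_center, housing_center, reducer_center from where it was at the start of the episode below 0.015 m and angle between each of strainer_center, housing_center, reducer_center, valve_center's own z axis and vertical below 0.12 rad and linear speed of each of strainer, housing, reducer, valve below 0.02 m/s and contact force between each of strainer, housing, reducer, valve and the fingers below 0.3 N and horizontal distance between valve_center and tray below 0.015 m and z of valve_center in the frame of tray below 0.043 m); the robot touches nothing.
It fails at once if the tee in the bay is shifted by more than 30 mm (distance of tee_center from where it was at the start of the episode above 0.03 m).
It fails at once if the elbow in the bay is shifted by more than 30 mm (distance of elbow_center from where it was at the start of the episode above 0.03 m).
It fails at once if a tall thing or the valve is toppled (leans more than 0.6 rad) (angle between any of strainer_center, housing_center, reducer_center, valve_center's own z axis and vertical above 0.6 rad).
It also fails if it takes over 144 s, if anything falls off the work surface, if the arm or the gripper's body presses on something with over 40 N, if the wrist force passes 120 N, or if a joint passes its speed limit or range.

## Working session

There is one attempt and no reset: what is moved stays moved. The work goes in short steps, Python scripts to look and compute and a shell command to move; the robot and the scene stay as the last step left them, time stands still between calls to the robot, and variables do not carry over. Pictures are saved under pics/ and viewed, and the job is handed in when it is done.

```bash
mkdir -p pics; ls; cat > h.py <<'E'
import cv2,numpy as np
from bench import monitor,eyes
from scipy.spatial.transform import Rotation as Rt
def grab(n):
    s=monitor.get_state(); d=eyes.get_image(n); d['s']=s
    if n=='wrist':
        T=np.eye(4);T[:3,:3]=Rt.from_euler('xyz',s['eef_rot']).as_matrix();T[:3,3]=s['ee_pos']
        d['c2w']=T@np.array(d['hand_eye'])
    else: d['c2w']=np.linalg.inv(np.array(d['extrinsics']))
    return d
def cloud(d):
    K=np.array(d['intrinsics']);z=d['range_z'].astype(float);v,u=np.indices(z.shape)
    P=np.stack([(u-K[0,2])/K[0,0]*z,(v-K[1,2])/K[1,1]*z,z],-1)
    W=P@d['c2w'][:3,:3].T+d['c2w'][:3,3]; W[z<=0]=np.nan
    return W
E
python3 - <<'E'
from h import *
for n in ['scene','side','wrist']:
    d=grab(n);cv2.imwrite(f'pics/{n}0.png',d['img']);np.save(f'/tmp/{n}0.npy',d,allow_pickle=True)
    print(n,np.round(d['c2w'],3).tolist(),d['intrinsics'])
print(monitor.get_state())
E
```

```text
pics
scene [[0.853, 0.34, -0.396, 0.865], [0.522, -0.546, 0.655, -0.547], [0.006, -0.766, -0.643, 0.626], [0.0, 0.0, 0.0, 1.0]] [[408.29864963   0.         279.92739406]
 [  0.         408.29864963 213.27973165]
 [  0.           0.           1.        ]]
side [[-0.869, -0.37, 0.329, 0.306], [-0.495, 0.631, -0.597, 0.411], [0.013, -0.682, -0.731, 0.585], [0.0, 0.0, 0.0, 1.0]] [[383.58971524   0.         276.74662156]
 [  0.         383.58971524 210.58242077]
 [  0.           0.           1.        ]]
wrist [[0.34, -0.892, -0.296, 0.254], [-0.94, -0.324, -0.105, -0.466], [-0.002, 0.314, -0.949, 0.373], [0.0, 0.0, 0.0, 1.0]] [[357.26753147   0.         281.32788825]
 [  0.         357.26753147 212.03355607]
 [  0.           0.           1.        ]]
{'clock': 0.15, 'joints': array([-1.22296119e+00,  1.26272337e-01, -4.03263532e-02,  1.40542332e+00,
        6.30285126e-07,  1.57076671e+00]), 'qvel': array([-1.93388305e-04, -6.84564801e-04,  3.02945627e-03, -4.17972142e-05,
        4.29949252e-04, -6.69283134e-04]), 'joint_torque': array([-3.16386024e-03, -4.36272383e+01,  3.53151762e+01,  1.34309198e-02,
       -1.84593778e-04, -6.29912549e-06]), 'ee_pos': array([ 0.17885566, -0.49328947,  0.24471389]), 'eef_rot': array([-1.57079566e+00,  1.22567840e-03, -1.22293158e+00]), 'force': array([0.41021658, 0.47769047, 0.21435891]), 'ft_torque': array([-0.0255485 ,  0.03316396,  0.00940825]), 'gripper_width': 0.0856160404942116}
```

View pics/scene0.png

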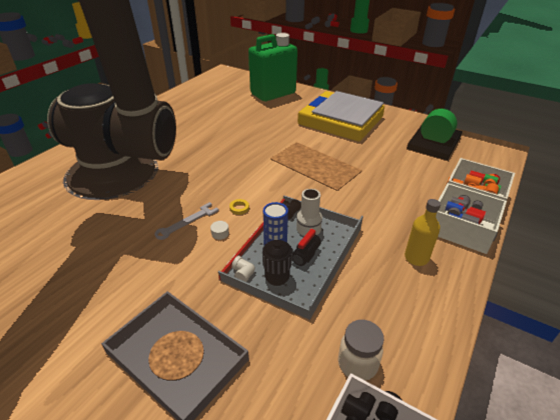

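View pics/side0.png

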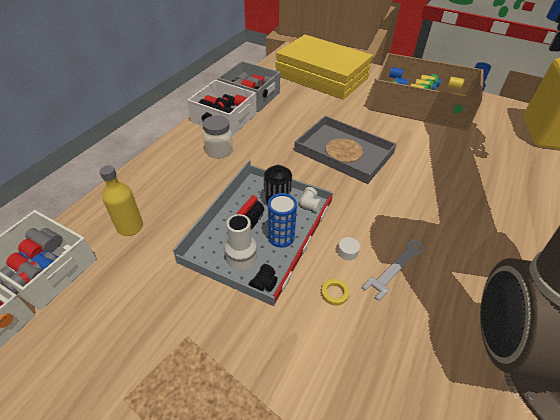

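View pics/wrist0.png

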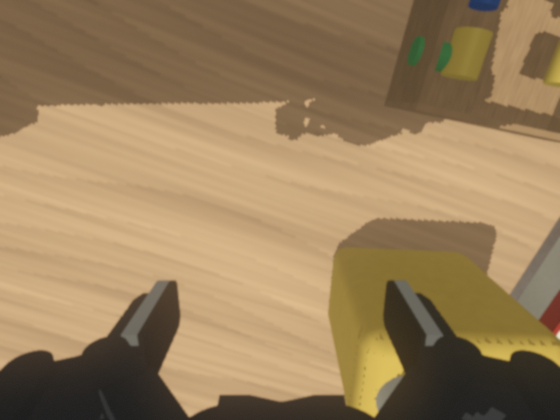

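The scene view shows the blue strainer in front at (275,222), the black housing at (278,262), the white reducer at (310,208), and the valve with its red lever at (307,243). The tray is at (176,355) and the mat at (316,165). The side view agrees. Next I'll measure their poses.

```bash
cat > m.py <<'E'
from h import *
from scipy.ndimage import label
from scipy.optimize import least_squares
def fit(P,r):
    f=lambda p:np.hypot(P[:,0]-p[0],P[:,1]-p[1])-r
    s=least_squares(f,np.median(P[:,:2],0),loss='soft_l1',f_scale=.002);return s.x,np.abs(s.fun).mean()
E
python3 - <<'E'
from m import *
C={}
for n in ['scene','side']:
    d=np.load(f'/tmp/{n}0.npy',allow_pickle=True).item();W=cloud(d);hsv=cv2.cvtColor(d['img'],cv2.COLOR_BGR2HSV)
    z=W[...,2];inb=(np.abs(W[...,0]-.5)<.4)&(np.abs(W[...,1])<.45)
    print(n,'table z',np.nanmedian(z[inb&(z<.01)]))
    # tall things z>.06 components in the workspace
    m=inb&(z>.045)&(z<.12)
    k,l,st,ce=cv2.connectedComponentsWithStats(m.astype(np.uint8))
    for i in range(1,k):
        if st[i,4]>150:
            Q=W[l==i]; print(i,st[i,4],ce[i].round(),'xy med',np.median(Q,0).round(3),Q.min(0).round(3),Q.max(0).round(3))
    # mat/pad: cork colour by ray
    for nm,uv in dict(mat=(316,165),pad=(176,355)).items():
        if n=='scene': print(nm,W[uv[1],uv[0]].round(4),hsv[uv[1],uv[0]])
    for nm,uv in dict(pad=(344,150),mat=(190,390),floor=(220,260),tbl=(330,250)).items():
        if n=='side': print(nm,W[uv[1],uv[0]].round(4),hsv[uv[1],uv[0]])
    C[n]=W
E
```

```text
scene table z -0.0014122743129231785
1 443 [151. 152.] xy med [0.172 0.008 0.106] [ 0.101 -0.034  0.075] [0.191 0.119 0.12 ]
2 1253 [469. 190.] xy med [0.842 0.328 0.052] [0.791 0.248 0.045] [0.9   0.45  0.066]
3 589 [310. 205.] xy med [0.57  0.061 0.083] [0.542 0.049 0.045] [0.59  0.093 0.105]
4 752 [275. 219.] xy med [ 0.532 -0.017  0.092] [ 0.501 -0.033  0.045] [0.552 0.019 0.101]
5 1455 [440. 228.] xy med [0.815 0.111 0.063] [0.774 0.091 0.045] [0.9   0.274 0.12 ]
6 162 [306. 239.] xy med [ 0.602 -0.007  0.057] [ 0.593 -0.033  0.045] [0.607 0.024 0.06 ]
7 864 [276. 256.] xy med [ 0.587 -0.1    0.08 ] [ 0.552 -0.116  0.045] [ 0.607 -0.06   0.1  ]
8 1613 [362. 343.] xy med [ 0.793 -0.182  0.078] [ 0.757 -0.205  0.045] [ 0.824 -0.141  0.081]
9 1118 [376. 399.] xy med [ 0.848 -0.235  0.057] [ 0.793 -0.306  0.045] [ 0.9   -0.216  0.066]
10 494 [356. 407.] xy med [ 0.823 -0.267  0.052] [ 0.804 -0.281  0.045] [ 0.838 -0.238  0.057]
mat [0.4573 0.318  0.0016] [ 14 147 166]
pad [ 0.5281 -0.3211  0.0059] [ 14 145 144]
side table z 0.0008561108031091003
1 2268 [230. 106.] xy med [ 0.812 -0.272  0.056] [ 0.757 -0.45   0.045] [ 0.899 -0.136  0.083]
7 1728 [280. 198.] xy med [ 0.54  -0.017  0.085] [ 0.5   -0.11   0.045] [0.608 0.021 0.103]
8 1018 [119. 202.] xy med [0.785 0.13  0.089] [0.773 0.097 0.045] [0.817 0.146 0.12 ]
9 1154 [240. 231.] xy med [0.561 0.082 0.076] [ 0.539 -0.032  0.045] [0.607 0.101 0.107]
10 2598 [ 41. 259.] xy med [0.83  0.273 0.053] [0.791 0.209 0.045] [0.9   0.335 0.068]
17 390 [  8. 304.] xy med [0.796 0.353 0.057] [0.79  0.339 0.045] [0.841 0.379 0.067]
18 458 [491. 346.] xy med [0.162 0.091 0.107] [0.145 0.022 0.077] [0.19 0.12 0.12]
pad [ 0.5244 -0.3166  0.0078] [ 16 116 170]
mat [0.5003 0.3062 0.005 ] [ 16 109 185]
floor [0.5956 0.0984 0.0051] [ 66   9 139]
tbl [ 4.308e-01 -2.840e-02  3.000e-04] [ 16  98 197]
```

```bash
python3 - <<'E'
from m import *
Ws={};H={}
for n in ['scene','side']:
    d=np.load(f'/tmp/{n}0.npy',allow_pickle=True).item();Ws[n]=cloud(d);H[n]=cv2.cvtColor(d['img'],cv2.COLOR_BGR2HSV)
def pts(n,c,r,z0,z1):
    W=Ws[n];m=(np.hypot(W[...,0]-c[0],W[...,1]-c[1])<r)&(W[...,2]>z0)&(W[...,2]<z1);return W[m]
for nm,c,r,z0,z1,h in [('strainer',(.527,-.007),.036,.03,.092,.096),('housing',(.58,-.09),.036,.048,.076,.096),('reducer',(.566,.075),.033,.058,.1,.1)]:
    R={'strainer':.026,'housing':.028,'reducer':.020}[nm]
    for n in [['scene'],['side'],['scene','side']]:
        P=np.vstack([pts(k,c,r,z0,z1) for k in n]);x,e=fit(P,R);T=np.vstack([pts(k,c,r,.085,.12) for k in n])
        print(nm,n,len(P),x.round(4),e.round(4),'top z pct',np.percentile(T[:,2],[50,90,98]).round(4))
# valve lever: red
for n in Ws:
    W=Ws[n];h=H[n];m=((h[...,0]<8)|(h[...,0]>172))&(h[...,1]>150)&(h[...,2]>60)&(np.hypot(W[...,0]-.6,W[...,1])<.06)&(W[...,2]>.045)
    Q=W[m];r=cv2.minAreaRect((Q[:,:2]*1000).astype(np.float32));print('lever',n,len(Q),r,np.percentile(Q[:,2],[10,50,90]).round(4))
# cork things
for n in Ws:
    W=Ws[n];h=H[n]
    for nm,c,R in [('pad',(.526,-.32),.12),('mat',(.46,.31),.2)]:
        m=((np.hypot(W[...,0]-c[0],W[...,1]-c[1])<R)&(h[...,1]>(90 if nm=='pad' else 85))&(h[...,0]>8)&(h[...,0]<20)&(W[...,2]>(.003 if nm=='pad' and n=='scene' else .0) )).astype(np.uint8)
        if nm=='pad':
            m=cv2.morphologyEx(m,cv2.MORPH_OPEN,np.ones((3,3)));k,l,st,ce=cv2.connectedComponentsWithStats(m);i=1+np.argmax(st[1:,4]);Q=W[l==i]
            print(n,nm,len(Q),(Q.min(0)).round(4),Q.max(0).round(4),((Q.min(0)+Q.max(0))/2).round(4),np.median(Q[:,2]).round(4),cv2.minEnclosingCircle((Q[:,:2]*1000).astype(np.float32)))
        else:
            # cork is textured
            print(n,nm,[h[165,316],h[210,150]] if n=='scene' else [h[390,190],h[380,100]])
# tray walls (z .02-.03), bay back wall
for n in Ws:
    W=Ws[n]
    m=(np.abs(W[...,0]-.526)<.13)&(np.abs(W[...,1]+.32)<.1)&(W[...,2]>.018)&(W[...,2]<.034);Q=W[m]
    print(n,'tray',len(Q),cv2.minAreaRect((Q[:,:2]*1000).astype(np.float32)),Q[:,2].max())
E
```

```text
strainer ['scene'] 500 [ 0.547  -0.0408] 0.0063 top z pct [0.0957 0.0985 0.0995]
strainer ['side'] 600 [ 0.5274 -0.0083] 0.0018 top z pct [0.0979 0.1007 0.1015]
strainer ['scene', 'side'] 1100 [ 0.5257 -0.0062] 0.0027 top z pct [0.0973 0.1002 0.1012]
housing ['scene'] 295 [ 0.5788 -0.0856] 0.0006 top z pct [0.0896 0.098  0.0993]
housing ['side'] 244 [ 0.58   -0.0858] 0.0006 top z pct [0.0913 0.0998 0.1013]
housing ['scene', 'side'] 539 [ 0.5793 -0.0856] 0.0007 top z pct [0.0905 0.0985 0.1009]
reducer ['scene'] 282 [0.5636 0.075 ] 0.0007 top z pct [0.1016 0.1033 0.1039]
reducer ['side'] 359 [0.5433 0.1023] 0.0049 top z pct [0.1042 0.1057 0.1065]
reducer ['scene', 'side'] 641 [0.5646 0.0746] 0.0008 top z pct [0.1029 0.1054 0.1064]
lever scene 153 ((600.0137939453125, -4.542985916137695), (12.632457733154297, 57.1789665222168), 0.41084036231040955) [0.0517 0.0573 0.0592]
lever side 169 ((598.6871948242188, -3.640237808227539), (55.614768981933594, 12.091705322265625), 88.61451721191406) [0.0542 0.0598 0.0614]
scene pad 2024 [ 0.4811 -0.3647  0.003 ] [ 0.571  -0.2736  0.009 ] [ 0.5261 -0.3191  0.006 ] 0.0054 ((525.61328125, -319.06890869140625), 45.871788024902344)
scene mat [array([ 14, 147, 166], dtype=uint8), array([ 14, 138,  94], dtype=uint8)]
side pad 665 [ 0.4819 -0.3643  0.0024] [ 0.5705 -0.2767  0.0108] [ 0.5262 -0.3205  0.0066] 0.0077 ((526.2197875976562, -320.72039794921875), 46.83614730834961)
side mat [array([ 16, 109, 185], dtype=uint8), array([ 15,  98, 184], dtype=uint8)]
scene tray 1651 ((525.0319213867188, -319.19464111328125), (141.3774871826172, 203.19073486328125), 83.57308959960938) 0.02950126091685834
side tray 992 ((526.4398193359375, -319.53765869140625), (145.80523681640625, 201.1125946044922), 83.61329650878906) 0.031421946768831144
```

```bash
python3 - <<'E'
import cv2
a=cv2.imread('pics/scene0.png')[120:330,210:370];b=cv2.imread('pics/side0.png')[150:310,170:340]
a=cv2.resize(a,None,fx=2.4,fy=2.4,interpolation=2);b=cv2.resize(b,None,fx=2.3,fy=2.3,interpolation=2)
import numpy as np
o=np.zeros((510,784,3),np.uint8);o[:a.shape[0],:a.shape[1]]=a;o[:b.shape[0],390:390+b.shape[1]]=b;cv2.imwrite('pics/zoom0.png',o)
E
```

```text
(no output)
```

View pics/zoom0.png

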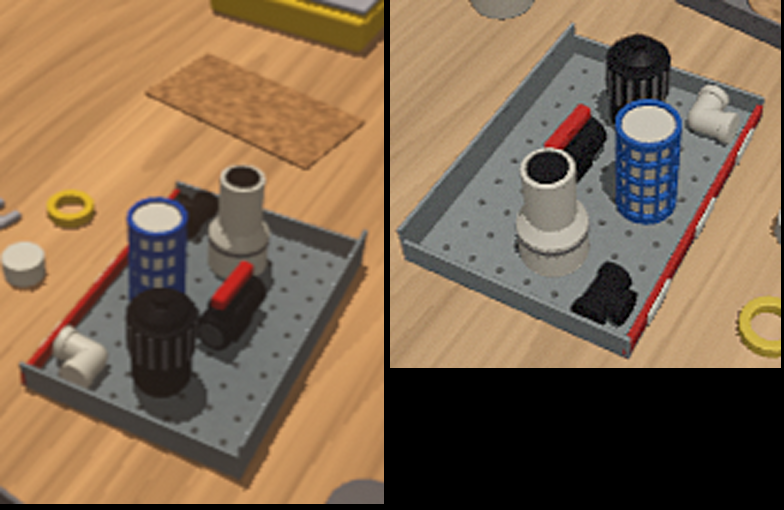

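```bash
python3 - <<'E'
from m import *
for n in ['scene','side']:
    d=np.load(f'/tmp/{n}0.npy',allow_pickle=True).item();W=cloud(d);I=d['img'];h=cv2.cvtColor(I,cv2.COLOR_BGR2HSV)
    m=(np.hypot(W[...,0]-.527,W[...,1]+.007)<.035)&(W[...,2]>.091);Q=W[m]
    print(n,'strainer top',len(Q),((Q.min(0)+Q.max(0))/2).round(4),np.ptp(Q,0).round(4),cv2.minEnclosingCircle((Q[:,:2]*1000).astype(np.float32)))
    hh=(h[...,0]>95)&(h[...,0]<130)&(h[...,1]>100);m=hh&(np.hypot(W[...,0]-.527,W[...,1]+.007)<.04)&(W[...,2]>.02)&(W[...,2]<.09);x,e=fit(W[m],.026);print('blue fit',m.sum(),x.round(4),e.round(4))
    # mat via height edge/ local variance
    K=np.array(d['intrinsics'])
    def ray(u,v,z0):
        r=d['c2w'][:3,:3]@np.array([(u-K[0,2])/K[0,0],(v-K[1,2])/K[1,1],1]);c=d['c2w'][:3,3];return (c+r*(z0-c[2])/r[2]).round(4)
    if n=='scene':
        for p in [(270.8,158.3),(296.7,142.9),(360.8,170.8),(339,189.6)]: print(ray(*p,.004))
    g=cv2.cvtColor(I,cv2.COLOR_BGR2GRAY).astype(np.float32)
    # wall points of the bay
    m=(W[...,2]>.034)&(W[...,2]<.043)&(np.abs(W[...,0]-.66)<.05)&(np.abs(W[...,1])<.18);Q=W[m]
    print('backwall',len(Q),np.polyfit(Q[:,1],Q[:,0],1).round(4) if len(Q) else '', Q[:,1].min(),Q[:,1].max())
    m=(W[...,2]>.02)&(W[...,2]<.028)&(np.abs(W[...,1]-.14)<.03)&(np.abs(W[...,0]-.56)<.12);Q=W[m];print('left wall',len(Q),np.polyfit(Q[:,0],Q[:,1],1).round(4))
    m=(W[...,2]>.0025)&(W[...,2]<.008)&(np.abs(W[...,0]-.57)<.08)&(np.abs(W[...,1])<.1);print('floor',np.median(W[m][:,2]))
    m=(np.hypot(W[...,0]-.46,W[...,1]-.31)<.03);print('mat z',np.median(W[m][:,2]),'table near',np.median(W[(np.hypot(W[...,0]-.40,W[...,1]-.15)<.03)][:,2]))
    # valve dark body points
    m=(np.hypot(W[...,0]-.6,W[...,1]+.004)<.045)&(W[...,2]>.012)&(W[...,2]<.062);Q=W[m];print('valve all',len(Q),Q.min(0).round(3),Q.max(0).round(3))
    m=m&(W[...,2]>.045);Q=W[m];print('lever line',np.polyfit(Q[:,1],Q[:,0],1).round(4))
E
```

```text
scene strainer top 383 [ 0.5261 -0.0072  0.0958] [0.0508 0.0522 0.0095] ((525.98876953125, -7.235056400299072), 26.401227951049805)
blue fit 240 [ 0.5471 -0.0368] 0.0066
[0.3349 0.2775 0.004 ]
[0.3547 0.39   0.004 ]
[0.575  0.3538 0.004 ]
[0.5612 0.245  0.004 ]
backwall 305 [-0.0805  0.6606] -0.13929141105258597 0.140710230381777
left wall 164 [0.0834 0.0815]
floor 0.003235276306161494
mat z 0.0022564570607135903 table near -0.0016435927094751723
valve all 593 [ 0.585 -0.041  0.012] [0.617 0.03  0.06 ]
lever line [0.0104 0.6012]
side strainer top 555 [ 0.5258 -0.0047  0.0975] [0.0515 0.0511 0.0115] ((525.8943481445312, -5.793606281280518), 26.827219009399414)
blue fit 464 [ 0.5269 -0.0073] 0.0012
backwall 389 [-0.0642  0.6709] -0.1343605884101119 0.14133810723290852
left wall 491 [0.071 0.091]
floor 0.004637267223296271
mat z 0.004612064820469719 table near 0.0006765683658414012
valve all 435 [ 0.582 -0.04   0.014] [0.607 0.024 0.062]
lever line [0.0203 0.5979]
```

Everything measured agrees with the stated sizes:

| Thing | Position (m) | Note |
|---|---|---|
| Strainer | (.526, -.0065) | top about 0.1 |
| Housing | (.5795, -.0857) | |
| Reducer | (.5645, .075) | |
| Valve | (.5995, -.0045) | yaw about 0 |
| Tray pad | (.526, -.3197) | |
| Mat | (.4565, .3166) | yaw about -9° |

I'll keep the jaws along world x throughout. First I move above the strainer.

```bash
python3 -m handwheel '[[[70,35,50,0,0,0,7],[70,70,100,0,0,0,14],[70,105,145,0,0,0,21],[70,140,195,0,0,0,28],[70,175,245,0,0,0,35],[70,210,295,0,0,0,42],[70,245,345,0,0,0,49],[70,280,390,0,0,0,56],[70,315,440,0,0,0,63],[70,347,487,0,0,0,70]]]' 40
python3 -m handwheel '[[[70,0,0,0,0,0,0],[70,0,0,0,0,0,0],[70,0,0,0,0,0,0]]]'
python3 - <<'E'
from h import *
s=monitor.get_state();print(s)
d=grab('wrist');cv2.imwrite('pics/w1.png',d['img'])
E
```

```text
clock: 1.4
ee_pos: [0.5267, -0.0046, 0.245]
eef_rot: [-1.571, 0.0, 0.003]
force: [1.2, -0.5, -1.0]
gripper_width: 0.0702
clock: 1.78
ee_pos: [0.5253, -0.0075, 0.2454]
eef_rot: [-1.571, 0.0, -0.003]
force: [-0.0, 0.4, 0.7]
gripper_width: 0.0701
{'clock': 1.775, 'joints': array([-1.41777015e-02,  1.26678743e-01, -3.83257943e-02,  1.40589498e+00,
       -1.83868750e-04,  1.55968538e+00]), 'qvel': array([-0.00763037, -0.00298339,  0.00198342, -0.00223743,  0.00105154,
       -0.00021015]), 'joint_torque': array([ 5.70677519e-01, -4.31193781e+01,  3.52825212e+01, -2.29368196e-02,
        1.72247359e-02,  6.00072672e-04]), 'ee_pos': array([ 0.52534899, -0.0075005 ,  0.24541705]), 'eef_rot': array([-1.57097904e+00,  1.05229767e-04, -3.06675968e-03]), 'force': array([-0.01884706,  0.36138889,  0.66025951]), 'ft_torque': array([ 0.00618324, -0.01631046,  0.00013677]), 'gripper_width': 0.07013198123045875}
```

```bash
python3 - <<'E'
from m import *
d=grab('wrist');W=cloud(d)
for nm,c,r,z0,z1,R in [('strainer',(.526,-.0065),.036,.091,.11,.026),('housing',(.5795,-.0857),.036,.04,.11,.028),('reducer',(.5645,.075),.026,.1,.11,.02),('lever',(.5995,-.004),.04,.052,.07,0)]:
    m=(np.hypot(W[...,0]-c[0],W[...,1]-c[1])<r)&(W[...,2]>z0)&(W[...,2]<z1);Q=W[m]
    if len(Q)>20: print(nm,len(Q),((Q.min(0)+Q.max(0))/2).round(4),np.ptp(Q,0).round(4),np.median(Q[:,2]).round(4),cv2.minAreaRect((Q[:,:2]*1000).astype(np.float32)))
E
```

```text
strainer 3169 [ 0.5244 -0.005   0.0966] [0.0513 0.0515 0.0104] 0.0973 ((524.635986328125, -4.672000885009766), (51.04264831542969, 50.819847106933594), 36.30777359008789)
housing 3360 [ 0.5779 -0.0842  0.0718] [0.0557 0.0561 0.0585] 0.0838 ((577.073974609375, -83.89551544189453), (56.08126449584961, 53.85548400878906), 71.901611328125)
reducer 2506 [0.5632 0.0753 0.1035] [0.0392 0.0395 0.0068] 0.1041 ((563.3931274414062, 75.2462158203125), (38.98324203491211, 39.2101936340332), 15.782490730285645)
lever 920 [ 0.5984 -0.0026  0.0569] [0.0134 0.0557 0.0098] 0.0594 ((598.5031127929688, -2.5873584747314453), (55.70375442504883, 13.299038887023926), 89.66293334960938)
```

View pics/w1.png

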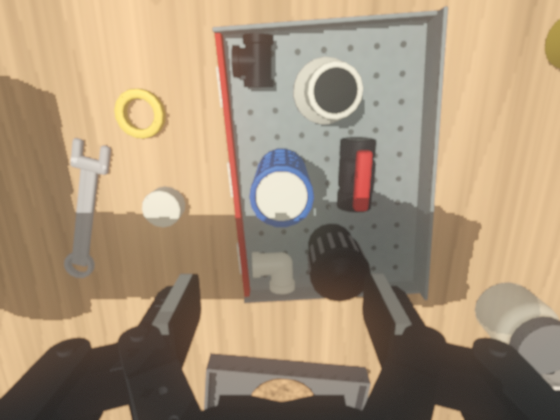

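The wrist view shows the strainer top at (282,195), the reducer at (333,90), the valve lever at (363,180) and the housing at (340,265). It agrees with the fixed cameras within 2 mm, so I descend on the strainer and grip.

```bash
python3 -m handwheel '[[[70,0,0,-50,0,0,0],[70,0,0,-100,0,0,0],[70,0,0,-140,0,0,0],[70,0,0,-165,0,0,0],[70,0,0,-175,0,0,0],[70,0,0,-175,0,0,0],[45,0,0,-175,0,0,0],[45,0,0,-175,0,0,0],[45,0,0,-175,0,0,0],[45,0,0,-175,0,0,0]]]' 40
python3 -m handwheel '[[[45,0,0,0,0,0,0],[45,0,0,0,0,0,0],[45,0,0,5,0,0,0],[45,0,0,10,0,0,0],[45,0,0,15,0,0,0]]]'

```

```text
clock: 3.12
ee_pos: [0.5267, -0.0066, 0.0718]
eef_rot: [-1.571, -0.002, -0.001]
force: [-1.2, -0.9, 6.6]
gripper_width: 0.0516
clock: 3.75
ee_pos: [0.5259, -0.0065, 0.0856]
eef_rot: [-1.571, 0.0, -0.001]
force: [0.3, 0.5, -0.5]
gripper_width: 0.0514
```

```bash
python3 -m handwheel '[[[45,0,0,40,0,0,0],[45,0,0,80,0,0,0],[45,0,0,115,0,0,0],[45,-20,45,115,0,0,0],[45,-45,95,115,0,0,0],[45,-70,150,115,0,0,0],[45,-95,205,115,0,0,0],[45,-120,260,115,0,0,0],[45,-142,300,115,0,0,0],[45,-142,312,115,0,0,0]]]'
python3 -m handwheel '[[[45,0,0,-40,0,0,0],[45,0,0,-80,0,0,0],[45,0,0,-110,0,0,0],[45,0,0,-122,0,0,0],[45,0,0,-127,0,0,0],[45,0,0,-129,0,0,0],[45,0,0,-129,0,0,0]]]'

```

```text
clock: 5.0
ee_pos: [0.3825, 0.3074, 0.2005]
eef_rot: [-1.571, 0.0, 0.003]
force: [0.3, -0.2, -1.9]
gripper_width: 0.0511
clock: 5.88
ee_pos: [0.3845, 0.3058, 0.0722]
eef_rot: [-1.57, -0.001, -0.001]
force: [0.8, 0.1, -0.9]
gripper_width: 0.0513
```

```bash
python3 - <<'E'
from h import *
d=grab('scene');cv2.imwrite('pics/s2.png',d['img'])
E
```

```text
(no output)
```

View pics/s2.png

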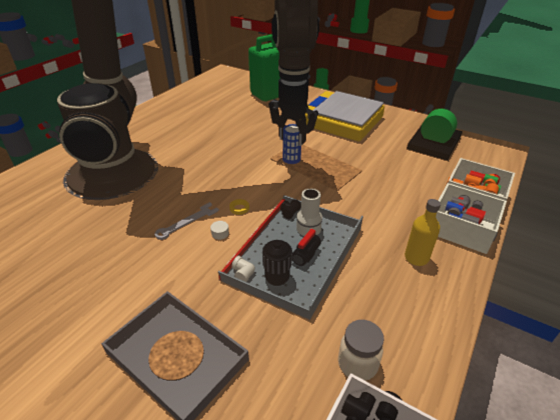

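The strainer, at (291,145), hangs over the near end of the mat. I lower the last millimetres and release.

```bash
python3 -m handwheel '[[[45,0,0,-1,0,0,0],[45,0,0,-2,0,0,0],[45,0,0,-2,0,0,0],[45,0,0,-2,0,0,0]]]'
python3 -m handwheel '[[[56,0,0,0,0,0,0],[64,0,0,0,0,0,0],[70,0,0,0,0,0,0],[70,0,0,0,0,0,0],[70,0,0,20,0,0,0],[70,0,0,60,0,0,0],[70,0,0,110,0,0,0],[70,0,0,150,0,0,0]]]'
```

```text
clock: 6.42
ee_pos: [0.3844, 0.3061, 0.0717]
eef_rot: [-1.569, -0.002, -0.001]
force: [-4.1, -2.5, 13.4]
gripper_width: 0.0515
clock: 7.42
ee_pos: [0.3841, 0.3055, 0.2212]
eef_rot: [-1.57, -0.001, -0.001]
force: [0.6, 0.3, -0.7]
gripper_width: 0.0697
```

```bash
python3 - <<'E'
from h import *
d=grab('wrist');cv2.imwrite('pics/w3.png',d['img']);W=cloud(d)
m=(np.hypot(W[...,0]-.384,W[...,1]-.306)<.036)&(W[...,2]>.091)&(W[...,2]<.11);Q=W[m];print(((Q.min(0)+Q.max(0))/2).round(4),np.median(Q[:,2]))
E
```

```text
[0.3827 0.3082 0.0967] 0.09725177905550736
```

View pics/w3.png

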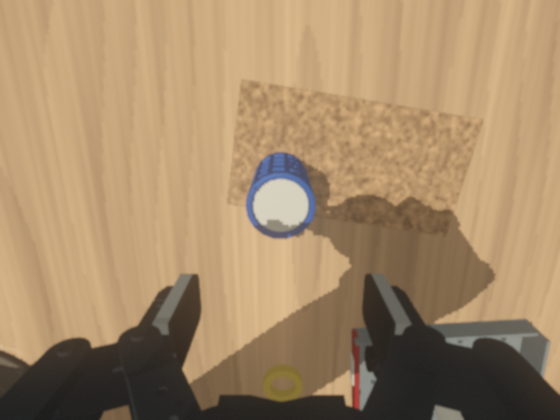

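The strainer stands on the mat's near end at (281,200). I check its margin against the mat corners at (240,80), (481,120), (446,235) and (228,203).

```bash
python3 - <<'E'
from h import *
d=grab('wrist');K=np.array(d['intrinsics'])
P=[]
for u,v in [(228,203),(240,80),(481,120),(446,235)]:
    r=d['c2w'][:3,:3]@np.array([(u-K[0,2])/K[0,0],(v-K[1,2])/K[1,1],1]);c=d['c2w'][:3,3];P.append((c+r*(.004-c[2])/r[2])[:2])
P=np.array(P);c=P.mean(0);ux=(P[2]+P[3]-P[0]-P[1]);ux/=np.linalg.norm(ux);uy=np.array([-ux[1],ux[0]])
print(P.round(4),c.round(4),np.degrees(np.arctan2(ux[1],ux[0])),((P-c)@np.array([ux,uy]).T).round(4))
for q in [(.384,.3065),(.4604,.3413),(.522,.284)]: print((np.array(q)-c)@ux,(np.array(q)-c)@uy)
E
```

```text
[[0.3314 0.2826]
 [0.3481 0.4008]
 [0.5772 0.3645]
 [0.5603 0.2464]] [0.4542 0.3236] -8.988742835371927 [[-0.1149 -0.0597]
 [-0.1169  0.0597]
 [ 0.115   0.0596]
 [ 0.1168 -0.0596]]
-0.06671658723168143 -0.027853599201788495
0.003307982576210262 0.01845579102546129
0.07310405176760514 -0.02851610190456684
```

Mat centre is (.454,.3236), yaw -9°, and the strainer is well on it. Next is the reducer.

```bash
python3 -m handwheel '[[[64,35,-45,0,0,0,0],[64,70,-90,0,0,0,0],[64,105,-135,0,0,0,0],[64,140,-180,0,0,0,0],[64,170,-218,0,0,0,0],[64,180,-230,0,0,0,0],[64,180,-230,0,0,0,0],[64,180,-230,-50,0,0,0],[64,180,-230,-80,0,0,0],[64,180,-230,-80,0,0,0]]]'
python3 - <<'E'
from h import *
d=grab('wrist');cv2.imwrite('pics/w4.png',d['img'])
E
```

```text
clock: 8.78
ee_pos: [0.5613, 0.0766, 0.137]
eef_rot: [-1.571, 0.005, 0.001]
force: [-0.6, 0.3, -0.2]
gripper_width: 0.0642
```

View pics/w4.png

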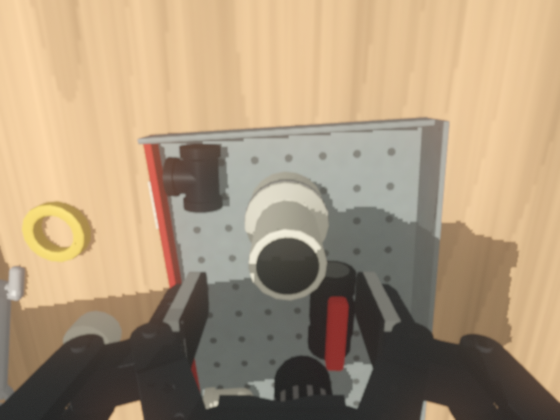

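The reducer rim at (287,264) lies midway between the fingers. I descend and grip.

```bash
python3 -m handwheel '[[[64,0,0,-35,0,0,0],[64,0,0,-56,0,0,0],[64,0,0,-66,0,0,0],[64,0,0,-66,0,0,0],[32,0,0,-66,0,0,0],[32,0,0,-66,0,0,0],[32,0,0,-66,0,0,0],[32,0,0,-66,0,0,0],[32,0,0,-66,0,0,0],[32,0,0,-66,0,0,0]]]' 40
python3 -m handwheel '[[[32,0,0,0,0,0,0],[32,0,0,2,0,0,0],[32,0,0,6,0,0,0],[32,0,0,12,0,0,0],[32,0,0,20,0,0,0]]]'
```

```text
clock: 10.07
ee_pos: [0.5647, 0.0756, 0.0747]
eef_rot: [-1.57, -0.002, -0.001]
force: [-0.8, 0.1, 5.7]
gripper_width: 0.0393
clock: 10.7
ee_pos: [0.5638, 0.0754, 0.0935]
eef_rot: [-1.571, 0.001, -0.001]
force: [0.6, -0.6, -1.0]
gripper_width: 0.039
```

```bash
python3 -m handwheel '[[[32,0,0,45,0,0,0],[32,0,0,90,0,0,0],[32,0,0,120,0,0,0],[32,-18,48,120,0,0,0],[32,-36,96,120,0,0,0],[32,-54,144,120,0,0,0],[32,-72,192,120,0,0,0],[32,-90,240,120,0,0,0],[32,-102,268,120,0,0,0],[32,-102,272,120,0,0,0]]]'
python3 -m handwheel '[[[32,0,0,0,0,0,0],[32,0,0,-40,0,0,0],[32,0,0,-80,0,0,0],[32,0,0,-115,0,0,0],[32,0,0,-130,0,0,0],[32,0,0,-137,0,0,0],[32,0,0,-139,0,0,0],[32,0,0,-141,0,0,0],[32,0,0,-141,0,0,0],[32,0,0,-141,0,0,0]]]'
```

```text
clock: 11.95
ee_pos: [0.461, 0.3492, 0.2136]
eef_rot: [-1.571, -0.0, 0.002]
force: [0.4, -0.7, -1.1]
gripper_width: 0.0392
clock: 13.2
ee_pos: [0.4627, 0.3479, 0.0748]
eef_rot: [-1.569, -0.003, -0.001]
force: [-2.8, -2.3, 5.7]
gripper_width: 0.0394
```

```bash
python3 -m handwheel '[[[44,0,0,0,0,0,0],[52,0,0,0,0,0,0],[58,0,0,0,0,0,0],[58,0,0,0,0,0,0],[58,0,0,20,0,0,0],[58,0,0,60,0,0,0],[58,0,0,110,0,0,0],[58,0,0,150,0,0,0],[58,0,0,150,0,0,0]]]'
python3 - <<'E'
from h import *
d=grab('wrist');cv2.imwrite('pics/w5.png',d['img']);W=cloud(d)
for n,c,r in [('red',(.462,.348),.03),('str',(.384,.306),.036)]:
    m=(np.hypot(W[...,0]-c[0],W[...,1]-c[1])<r)&(W[...,2]>.091)&(W[...,2]<.11);Q=W[m];print(n,((Q.min(0)+Q.max(0))/2).round(4),np.ptp(Q,0).round(3),np.median(Q[:,2]))
E
```

```text
clock: 14.32
ee_pos: [0.4633, 0.3484, 0.226]
eef_rot: [-1.567, -0.005, -0.001]
force: [-0.6, 0.7, -0.2]
gripper_width: 0.0581
red [0.4618 0.3481 0.0987] [0.039 0.039 0.015] 0.10391297594027699
str [0.3832 0.3084 0.0963] [0.051 0.051 0.011] 0.09701364940481655
```

View pics/w5.png

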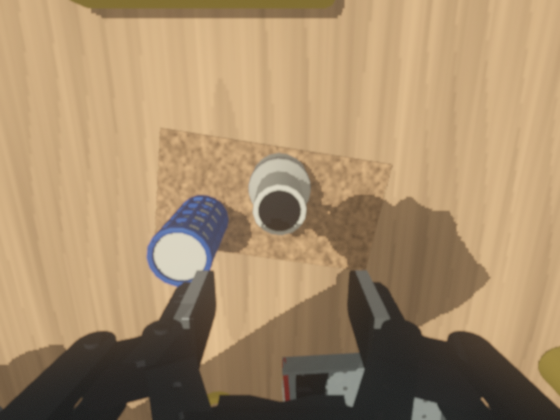

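Both stand on the mat: the strainer at (180,255) and the reducer at (279,208). Next is the housing.

```bash
python3 -m handwheel '[[[74,14,-54,0,0,0,0],[74,28,-108,0,0,0,0],[74,42,-162,0,0,0,0],[74,56,-216,0,0,0,0],[74,70,-270,0,0,0,0],[74,84,-324,0,0,0,0],[74,98,-378,0,0,0,0],[74,112,-420,0,0,0,0],[74,117,-432,0,0,0,0],[74,117,-432,0,0,0,0]]]'
python3 -m handwheel '[[[74,0,0,-50,0,0,0],[74,0,0,-80,0,0,0],[74,0,0,-80,0,0,0]]]'
python3 - <<'E'
from h import *
d=grab('wrist');cv2.imwrite('pics/w6.png',d['img'])
E
```

```text
clock: 15.62
ee_pos: [0.5785, -0.0848, 0.2208]
eef_rot: [-1.57, 0.002, -0.002]
force: [-0.4, 0.6, 0.9]
gripper_width: 0.0742
clock: 16.0
ee_pos: [0.5768, -0.0827, 0.1397]
eef_rot: [-1.57, 0.005, 0.001]
force: [-0.7, -0.3, -0.1]
gripper_width: 0.0737
```

View pics/w6.png

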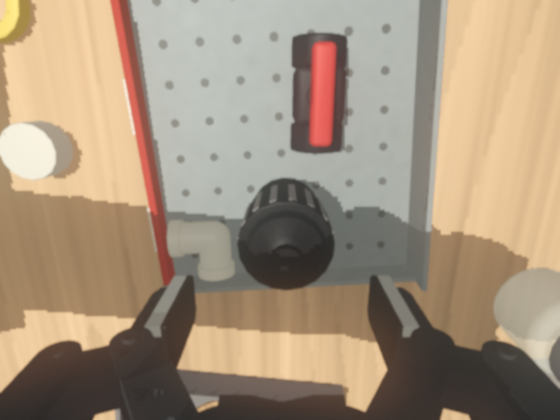

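The housing at (286,235) is centred between the fingers. The elbow at (205,245) stays below the fingertip height.

```bash
python3 -m handwheel '[[[74,0,0,-40,0,0,0],[74,0,0,-70,0,0,0],[74,0,0,-81,0,0,0],[74,0,0,-81,0,0,0],[48,0,0,-81,0,0,0],[48,0,0,-81,0,0,0],[48,0,0,-81,0,0,0],[48,0,0,-81,0,0,0],[48,0,0,-81,0,0,0],[48,0,0,-81,0,0,0]]]' 40
python3 -m handwheel '[[[48,0,0,0,0,0,0],[48,0,0,2,0,0,0],[48,0,0,6,0,0,0],[48,0,0,12,0,0,0],[48,0,0,20,0,0,0]]]'
```

```text
clock: 17.3
ee_pos: [0.58, -0.0846, 0.0634]
eef_rot: [-1.571, -0.003, -0.001]
force: [-1.4, 1.2, 6.6]
gripper_width: 0.055
clock: 17.92
ee_pos: [0.5788, -0.0846, 0.0816]
eef_rot: [-1.571, 0.0, -0.001]
force: [-0.8, -0.6, -2.5]
gripper_width: 0.0553
```

```bash
python3 -m handwheel '[[[48,0,0,45,0,0,0],[48,0,0,90,0,0,0],[48,0,0,125,0,0,0],[48,-8,55,125,0,0,0],[48,-16,110,125,0,0,0],[48,-24,165,125,0,0,0],[48,-32,220,125,0,0,0],[48,-40,275,125,0,0,0],[48,-48,330,125,0,0,0],[48,-55,372,125,0,0,0]]]'
python3 -m handwheel '[[[48,0,0,0,0,0,0],[48,0,0,-40,0,0,0],[48,0,0,-80,0,0,0],[48,0,0,-118,0,0,0],[48,0,0,-136,0,0,0],[48,0,0,-142,0,0,0],[48,0,0,-144,0,0,0],[48,0,0,-146,0,0,0],[48,0,0,-146,0,0,0],[48,0,0,-146,0,0,0]]]'
```

```text
clock: 19.18
ee_pos: [0.5233, 0.2897, 0.2068]
eef_rot: [-1.57, -0.0, -0.0]
force: [0.9, -0.1, -1.2]
gripper_width: 0.0552
clock: 20.42
ee_pos: [0.5246, 0.2877, 0.0633]
eef_rot: [-1.57, -0.003, -0.001]
force: [-3.8, -2.3, 6.9]
gripper_width: 0.0551
```

```bash
python3 -m handwheel '[[[58,0,0,0,0,0,0],[66,0,0,0,0,0,0],[70,0,0,0,0,0,0],[70,0,0,0,0,0,0],[70,0,0,20,0,0,0],[70,0,0,60,0,0,0],[70,0,0,110,0,0,0],[70,0,0,160,0,0,0],[70,0,0,160,0,0,0]]]'
python3 - <<'E'
from h import *
d=grab('wrist');cv2.imwrite('pics/w7.png',d['img']);W=cloud(d)
for n,c,r in [('red',(.462,.348),.03),('str',(.384,.306),.036),('hou',(.524,.288),.036)]:
    m=(np.hypot(W[...,0]-c[0],W[...,1]-c[1])<r)&(W[...,2]>(.045 if n=='hou' else .091))&(W[...,2]<.11);Q=W[m];print(n,((Q.min(0)+Q.max(0))/2).round(4),np.ptp(Q,0).round(3),Q[:,2].max())
E
```

```text
clock: 21.55
ee_pos: [0.5257, 0.2884, 0.225]
eef_rot: [-1.567, -0.007, -0.001]
force: [-0.2, 0.4, -1.1]
gripper_width: 0.0701
red [0.4618 0.3479 0.099 ] [0.04  0.039 0.016] 0.10702690199531267
str [0.3832 0.3083 0.0963] [0.052 0.051 0.01 ] 0.10153022536075035
hou [0.5238 0.2875 0.0736] [0.055 0.057 0.057] 0.1021167445048472
```

View pics/w7.png

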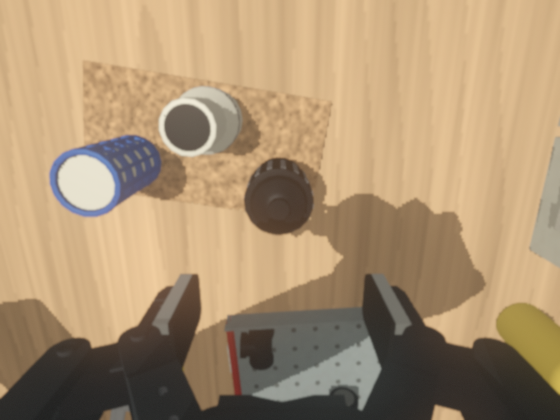

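All three stand upright on the mat: strainer (87,182), reducer (188,127), housing (279,205). I go over the valve.

```bash
python3 -m handwheel '[[[66,15,-55,0,0,0,0],[66,30,-110,0,0,0,0],[66,45,-165,0,0,0,0],[66,58,-220,0,0,0,0],[66,70,-270,0,0,0,0],[66,75,-291,0,0,0,0],[66,75,-291,-40,0,0,0],[66,75,-291,-80,0,0,0],[66,75,-291,-80,0,0,0],[66,75,-291,-80,0,0,0]]]'
python3 - <<'E'
from h import *
print(monitor.get_state()['ee_pos'])
d=grab('wrist');cv2.imwrite('pics/w8.png',d['img']);W=cloud(d);h=cv2.cvtColor(d['img'],cv2.COLOR_BGR2HSV)
m=((h[...,0]<8)|(h[...,0]>172))&(h[...,1]>150)&(np.hypot(W[...,0]-.6,W[...,1])<.06)&(W[...,2]>.045)
Q=W[m];print(cv2.minAreaRect((Q[:,:2]*1000).astype(np.float32)),np.median(Q[:,2]))
m=(np.hypot(W[...,0]-.6,W[...,1])<.05)&(W[...,2]>.025);Q=W[m];print(cv2.minAreaRect((Q[:,:2]*1000).astype(np.float32)))
E
```

```text
clock: 22.85
ee_pos: [0.5991, -0.003, 0.1412]
eef_rot: [-1.571, -0.0, -0.001]
force: [0.5, -0.7, 0.1]
gripper_width: 0.0661
[ 0.59913959 -0.00304496  0.14116379]
((598.6334228515625, -1.4056110382080078), (53.408748626708984, 12.332030296325684), 89.49360656738281) 0.0594663095628704
((599.1036987304688, -1.4759063720703125), (87.39974975585938, 74.68648529052734), 37.66427230834961)
```

View pics/w8.png

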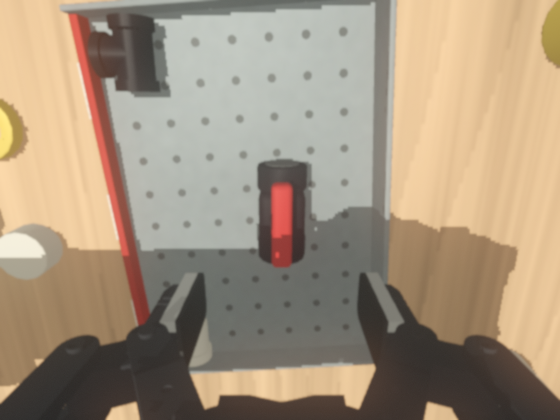

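The lever at (282,225) is square with the jaws and centred between them. I descend to the body.

```bash
python3 -m handwheel '[[[66,0,0,-40,0,0,0],[66,0,0,-80,0,0,0],[66,0,0,-105,0,0,0],[66,0,0,-115,0,0,0],[66,0,0,-115,0,0,0],[24,0,0,-115,0,0,0],[24,0,0,-115,0,0,0],[24,0,0,-115,0,0,0],[24,0,0,-115,0,0,0],[24,0,0,-115,0,0,0]]]' 40
python3 -m handwheel '[[[24,0,0,0,0,0,0],[24,0,0,0,0,0,0],[24,0,0,2,0,0,0],[24,0,0,6,0,0,0],[24,0,0,12,0,0,0],[24,0,0,20,0,0,0]]]'
```

```text
clock: 24.15
ee_pos: [0.5999, -0.0035, 0.0268]
eef_rot: [-1.571, -0.003, -0.001]
force: [-1.2, 0.5, 5.8]
gripper_width: 0.031
clock: 24.9
ee_pos: [0.5988, -0.0036, 0.0456]
eef_rot: [-1.571, 0.001, -0.001]
force: [-0.8, -1.2, -2.3]
gripper_width: 0.0315
```

```bash
python3 -m handwheel '[[[24,0,0,45,0,0,0],[24,0,0,100,0,0,0],[24,-12,-50,100,0,0,0],[24,-25,-105,100,0,0,0],[24,-38,-160,100,0,0,0],[24,-50,-215,100,0,0,0],[24,-62,-270,100,0,0,0],[24,-73,-316,100,0,0,0],[24,-73,-316,100,0,0,0],[24,-73,-316,100,0,0,0]]]'
python3 - <<'E'
from m import *
d=grab('wrist');cv2.imwrite('pics/w9.png',d['img']);W=cloud(d)
m=(W[...,2]>.018)&(W[...,2]<.034)&(np.abs(W[...,0]-.526)<.13)&(np.abs(W[...,1]+.32)<.1);Q=W[m];print('tray',cv2.minAreaRect((Q[:,:2]*1000).astype(np.float32)))
h=cv2.cvtColor(d['img'],cv2.COLOR_BGR2HSV);m=(h[...,1]>90)&(np.hypot(W[...,0]-.526,W[...,1]+.32)<.055)&(W[...,2]<.012)&(h[...,0]<22);Q=W[m];print('pad',len(Q),Q.min(0),Q.max(0),np.median(Q[:,2]),fit(Q[np.hypot(Q[:,0]-.526,Q[:,1]+.32)>.042],.0445)[0])
d=grab('scene');cv2.imwrite('pics/s9.png',d['img'])
print(monitor.get_state()['ee_pos'])
E
```

```text
clock: 26.15
ee_pos: [0.5258, -0.3194, 0.1454]
eef_rot: [-1.57, 0.0, -0.002]
force: [0.2, -0.0, -1.7]
gripper_width: 0.031
tray ((524.72509765625, -319.3731689453125), (141.1448211669922, 201.27342224121094), 83.67497253417969)
pad 6252 [ 0.48011948 -0.34318662  0.00371703] [ 0.56870157 -0.27424395  0.00917528] 0.006720331068759133 [ 0.52578056 -0.32059739]
[ 0.52624748 -0.31851321  0.14550459]
```

View pics/w9.png

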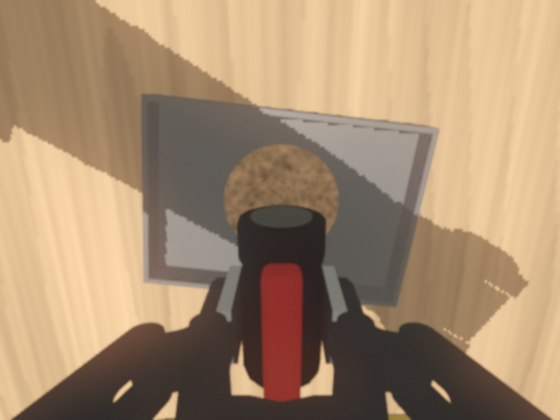

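View pics/s9.png

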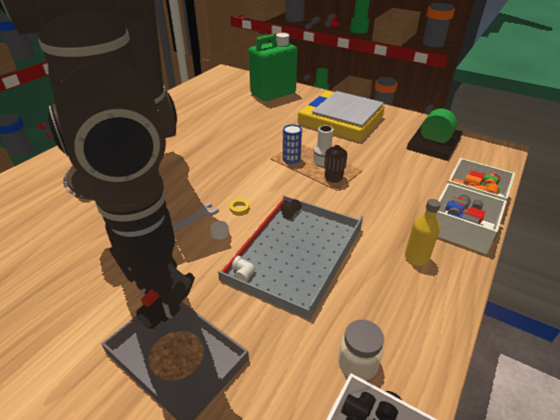

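The wrist view shows the valve held upright with its lever up at (282,330), and the pad at (282,195). The tray and pad fit is (.5255, -.3197), directly under the tool. The scene view shows the three tall goods still standing on the mat. I lower the valve.

```bash
python3 -m handwheel '[[[24,0,0,-45,0,0,0],[24,0,0,-85,0,0,0],[24,0,0,-105,0,0,0],[24,0,0,-112,0,0,0],[24,0,0,-115,0,0,0],[24,0,0,-117,0,0,0],[24,0,0,-118,0,0,0],[24,0,0,-118,0,0,0]]]'
```

```text
clock: 27.25
ee_pos: [0.5267, -0.3196, 0.0298]
eef_rot: [-1.571, -0.003, -0.001]
force: [-1.8, 2.1, 7.2]
gripper_width: 0.0313
```

```bash
python3 -m handwheel '[[[40,0,0,0,0,0,0],[55,0,0,0,0,0,0],[62,0,0,0,0,0,0],[62,0,0,0,0,0,0],[62,0,0,20,0,0,0],[62,0,0,60,0,0,0],[62,0,0,110,0,0,0],[62,0,0,150,0,0,0],[62,0,0,190,0,0,0],[62,0,0,190,0,0,0]]]'
python3 - <<'E'
from m import *
for n in ['wrist','scene']:
    d=grab(n);cv2.imwrite(f'pics/{n}10.png',d['img']);W=cloud(d);h=cv2.cvtColor(d['img'],cv2.COLOR_BGR2HSV)
    m=((h[...,0]<8)|(h[...,0]>172))&(h[...,1]>150)&(np.hypot(W[...,0]-.526,W[...,1]+.32)<.06)&(W[...,2]>.045)
    Q=W[m];print(n,cv2.minAreaRect((Q[:,:2]*1000).astype(np.float32)),np.median(Q[:,2]))
E
```

```text
clock: 28.5
ee_pos: [0.5273, -0.3204, 0.2211]
eef_rot: [-1.574, -0.006, -0.001]
force: [0.3, 0.5, -0.8]
gripper_width: 0.0619
wrist ((525.8442993164062, -317.54815673828125), (12.842208862304688, 53.316497802734375), 0.07919599115848541) 0.062430815818301594
scene ((529.01416015625, -336.06103515625), (15.005167961120605, 86.22721099853516), 3.8221435546875) 0.060620777389026714
```

View pics/wrist10.png

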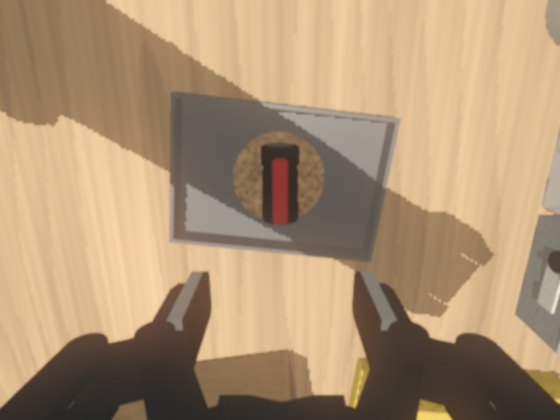

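The valve stands on the pad at (280,180), measured (.526,-.3185), with the lever top at 62 mm. Now I return the tall goods, starting with the housing.

```bash
python3 -m handwheel '[[[74,0,60,0,0,0,0],[74,0,120,0,0,0,0],[74,0,180,0,0,0,0],[74,0,240,0,0,0,0],[74,0,300,0,0,0,0],[74,0,360,0,0,0,0],[74,-1,420,0,0,0,0],[74,-2,480,0,0,0,0],[74,-2,540,0,0,0,0],[74,-2,600,0,0,0,0]]]'
python3 -m handwheel '[[[72,0,7,0,0,0,0],[72,0,7,0,0,0,0],[72,0,7,-50,0,0,0],[72,0,7,-80,0,0,0],[72,0,7,-80,0,0,0]]]'
python3 - <<'E'
from h import *
d=grab('wrist');cv2.imwrite('pics/w11.png',d['img']);print(monitor.get_state()['ee_pos'])
E
```

```text
clock: 29.85
ee_pos: [0.523, 0.2821, 0.2154]
eef_rot: [-1.572, 0.002, -0.001]
force: [1.4, -1.1, -0.4]
gripper_width: 0.0739
clock: 30.48
ee_pos: [0.5224, 0.2848, 0.1347]
eef_rot: [-1.574, 0.005, -0.003]
force: [-0.1, -0.4, 0.3]
gripper_width: 0.0719
[0.52350324 0.28556118 0.13677726]
```

View pics/w11.png

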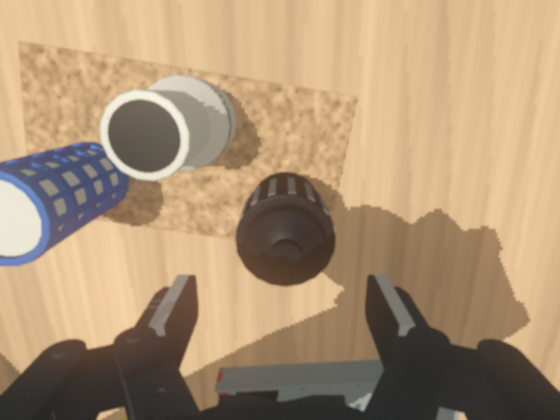

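The housing at (286,230) is centred between the fingers and the left finger is clear of the reducer. I grip it.

```bash
python3 -m handwheel '[[[72,0,0,-40,0,0,0],[72,0,0,-66,0,0,0],[72,0,0,-76,0,0,0],[72,0,0,-76,0,0,0],[48,0,0,-76,0,0,0],[48,0,0,-76,0,0,0],[48,0,0,-76,0,0,0],[48,0,0,-76,0,0,0],[48,0,0,-76,0,0,0],[48,0,0,-76,0,0,0]]]' 40
python3 -m handwheel '[[[48,0,0,0,0,0,0],[48,0,0,4,0,0,0],[48,0,0,20,0,0,0],[48,0,0,60,0,0,0],[48,0,0,110,0,0,0],[48,0,0,145,0,0,0],[48,0,0,145,0,0,0]]]'
```

```text
clock: 31.78
ee_pos: [0.5249, 0.2879, 0.0633]
eef_rot: [-1.57, -0.003, -0.001]
force: [-1.2, 0.1, 6.5]
gripper_width: 0.055
clock: 32.65
ee_pos: [0.5253, 0.2882, 0.2105]
eef_rot: [-1.568, -0.006, -0.001]
force: [0.3, -0.2, -1.7]
gripper_width: 0.0551
```

```bash
python3 -m handwheel '[[[48,8,-55,0,0,0,0],[48,16,-110,0,0,0,0],[48,24,-165,0,0,0,0],[48,32,-220,0,0,0,0],[48,40,-275,0,0,0,0],[48,48,-325,0,0,0,0],[48,55,-365,0,0,0,0],[48,55,-372,0,0,0,0],[48,55,-372,0,0,0,0]]]'
python3 -m handwheel '[[[48,0,0,-40,0,0,0],[48,0,0,-80,0,0,0],[48,0,0,-118,0,0,0],[48,0,0,-136,0,0,0],[48,0,0,-142,0,0,0],[48,0,0,-144,0,0,0],[48,0,0,-146,0,0,0],[48,0,0,-146,0,0,0],[48,0,0,-146,0,0,0]]]'
```

```text
clock: 33.78
ee_pos: [0.5783, -0.0846, 0.2053]
eef_rot: [-1.57, 0.002, -0.002]
force: [-0.3, 0.5, -1.2]
gripper_width: 0.0552
clock: 34.9
ee_pos: [0.5789, -0.0834, 0.0633]
eef_rot: [-1.57, -0.002, -0.0]
force: [-7.5, 1.9, 13.4]
gripper_width: 0.0548
```

```bash
python3 -m handwheel '[[[60,0,0,1,0,0,0],[70,0,0,1,0,0,0],[74,0,0,1,0,0,0],[74,0,0,1,0,0,0],[74,0,0,20,0,0,0],[74,0,0,60,0,0,0],[74,0,0,110,0,0,0],[74,0,0,160,0,0,0],[74,0,0,160,0,0,0]]]'
python3 - <<'E'
from m import *
d=grab('wrist');cv2.imwrite('pics/w12.png',d['img']);print(monitor.get_state()['ee_pos'])
d=grab('scene');W=cloud(d)
m=(np.hypot(W[...,0]-.58,W[...,1]+.09)<.036)&(W[...,2]>.048)&(W[...,2]<.076);print(m.sum(),fit(W[m],.028))
E
```

```text
clock: 36.02
ee_pos: [0.5809, -0.0849, 0.2249]
eef_rot: [-1.572, -0.008, -0.001]
force: [0.5, 0.2, 0.1]
gripper_width: 0.0742
[ 0.58000331 -0.08477591  0.22220551]
306 (array([ 0.60270516, -0.12742258]), np.float64(0.0072367153753325215))
```

View pics/w12.png

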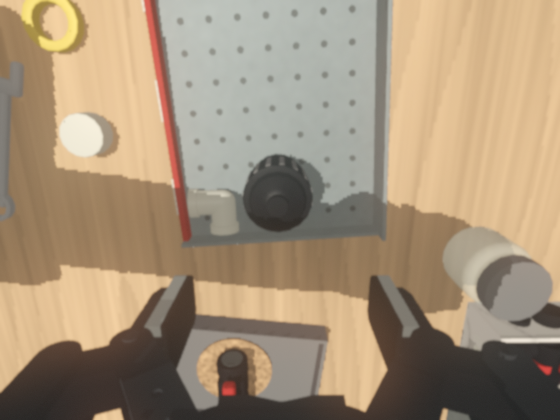

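The housing stands at (278,195) in its place. Next is the reducer.

```bash
python3 -m handwheel '[[[64,-14,54,0,0,0,0],[64,-28,108,0,0,0,0],[64,-42,162,0,0,0,0],[64,-56,216,0,0,0,0],[64,-70,270,0,0,0,0],[64,-84,324,0,0,0,0],[64,-98,378,0,0,0,0],[64,-112,420,0,0,0,0],[62,-117,432,0,0,0,0],[60,-117,432,0,0,0,0]]]'
python3 -m handwheel '[[[60,0,0,-50,0,0,0],[60,0,0,-80,0,0,0],[60,0,0,-80,0,0,0],[60,0,0,-80,0,0,0]]]'
python3 - <<'E'
from h import *
d=grab('wrist');cv2.imwrite('pics/w13.png',d['img']);print(monitor.get_state()['ee_pos'])
E
```

```text
clock: 37.38
ee_pos: [0.4613, 0.3474, 0.2188]
eef_rot: [-1.573, 0.002, 0.0]
force: [0.5, -0.5, 0.2]
gripper_width: 0.0601
clock: 37.88
ee_pos: [0.4628, 0.3468, 0.1415]
eef_rot: [-1.57, -0.001, -0.003]
force: [-0.5, -0.0, 0.2]
gripper_width: 0.06
[0.46299205 0.34720822 0.14200073]
```

View pics/w13.png

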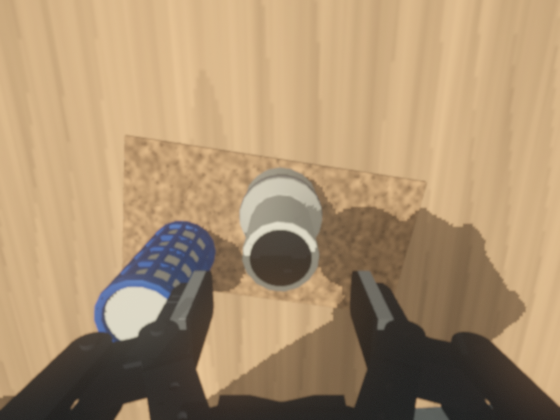

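The reducer at (281,257) is centred, and the strainer is clear of the left finger with about 19 mm calculated. I grip.

```bash
python3 -m handwheel '[[[58,0,0,-35,0,0,0],[58,0,0,-57,0,0,0],[58,0,0,-67,0,0,0],[58,0,0,-67,0,0,0],[32,0,0,-67,0,0,0],[32,0,0,-67,0,0,0],[32,0,0,-67,0,0,0],[32,0,0,-67,0,0,0],[32,0,0,-67,0,0,0],[32,0,0,-67,0,0,0]]]' 40
python3 -m handwheel '[[[32,0,0,0,0,0,0],[32,0,0,4,0,0,0],[32,0,0,20,0,0,0],[32,0,0,60,0,0,0],[32,0,0,110,0,0,0],[32,0,0,140,0,0,0],[32,0,0,140,0,0,0]]]'
```

```text
clock: 39.17
ee_pos: [0.4626, 0.348, 0.0749]
eef_rot: [-1.569, -0.002, -0.001]
force: [-0.5, -0.5, 6.2]
gripper_width: 0.0391
clock: 40.05
ee_pos: [0.463, 0.3483, 0.2168]
eef_rot: [-1.567, -0.005, -0.001]
force: [0.8, -0.2, -1.2]
gripper_width: 0.0395
```

```bash
python3 -m handwheel '[[[32,18,-48,0,0,0,0],[32,36,-96,0,0,0,0],[32,54,-144,0,0,0,0],[32,72,-192,0,0,0,0],[32,90,-240,0,0,0,0],[32,102,-268,0,0,0,0],[32,102,-272,0,0,0,0],[32,102,-272,0,0,0,0]]]'
python3 -m handwheel '[[[32,0,0,-40,0,0,0],[32,0,0,-80,0,0,0],[32,0,0,-115,0,0,0],[32,0,0,-130,0,0,0],[32,0,0,-137,0,0,0],[32,0,0,-139,0,0,0],[32,0,0,-141,0,0,0],[32,0,0,-141,0,0,0]]]'
```

```text
clock: 41.05
ee_pos: [0.5633, 0.0755, 0.2123]
eef_rot: [-1.571, 0.002, -0.002]
force: [0.8, 0.8, -1.9]
gripper_width: 0.0389
clock: 42.05
ee_pos: [0.5646, 0.0758, 0.0748]
eef_rot: [-1.57, -0.003, -0.001]
force: [-3.8, -0.1, 7.0]
gripper_width: 0.0392
```

```bash
python3 -m handwheel '[[[44,0,0,1,0,0,0],[54,0,0,1,0,0,0],[62,0,0,1,0,0,0],[62,0,0,1,0,0,0],[62,0,0,20,0,0,0],[62,0,0,60,0,0,0],[62,0,0,110,0,0,0],[62,0,0,150,0,0,0],[62,0,0,150,0,0,0]]]'
python3 - <<'E'
from m import *
d=grab('wrist');cv2.imwrite('pics/w14.png',d['img']);print(monitor.get_state()['ee_pos'])
E
```

```text
clock: 43.18
ee_pos: [0.5656, 0.0757, 0.226]
eef_rot: [-1.57, -0.006, -0.001]
force: [-0.2, -0.8, -0.4]
gripper_width: 0.0621
[0.56476514 0.07553526 0.22369007]
```

View pics/w14.png

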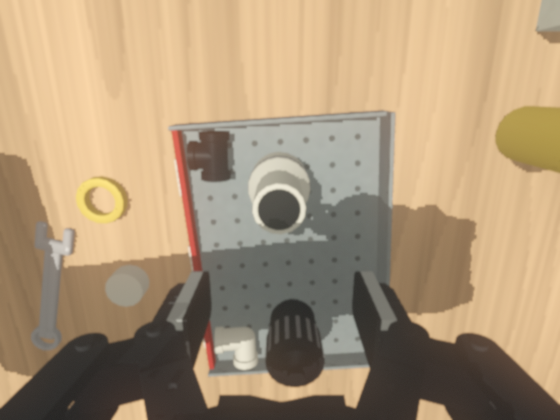

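The reducer is back and upright at (280,208). Last is the strainer.

```bash
python3 -m handwheel '[[[70,-35,45,0,0,0,0],[70,-70,90,0,0,0,0],[70,-105,135,0,0,0,0],[70,-140,180,0,0,0,0],[70,-170,218,0,0,0,0],[70,-180,230,0,0,0,0],[70,-180,230,-20,0,0,0],[70,-180,230,-60,0,0,0],[70,-180,230,-80,0,0,0],[70,-180,230,-80,0,0,0]]]'
python3 - <<'E'
from h import *
d=grab('wrist');cv2.imwrite('pics/w15.png',d['img']);print(monitor.get_state()['ee_pos'])
E
```

```text
clock: 44.48
ee_pos: [0.383, 0.3039, 0.1399]
eef_rot: [-1.574, 0.004, -0.002]
force: [0.1, 1.0, -0.0]
gripper_width: 0.0701
[0.38369445 0.30455868 0.14136055]
```

View pics/w15.png

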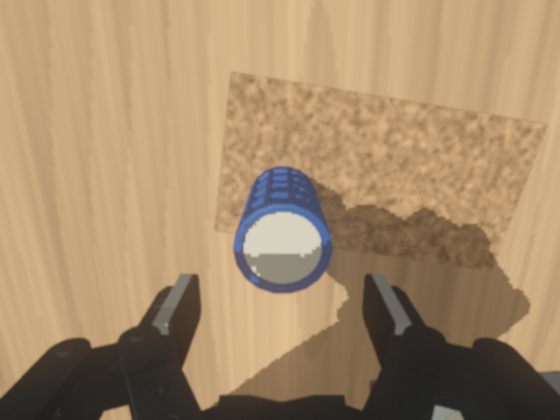

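The strainer at (283,248) is centred. I grip.

```bash
python3 -m handwheel '[[[70,0,0,-40,0,0,0],[70,0,0,-62,0,0,0],[70,0,0,-72,0,0,0],[70,0,0,-72,0,0,0],[45,0,0,-72,0,0,0],[45,0,0,-72,0,0,0],[45,0,0,-72,0,0,0],[45,0,0,-72,0,0,0],[45,0,0,-72,0,0,0],[45,0,0,-72,0,0,0]]]' 40
python3 -m handwheel '[[[45,0,0,0,0,0,0],[45,0,0,4,0,0,0],[45,0,0,20,0,0,0],[45,0,0,60,0,0,0],[45,0,0,110,0,0,0],[45,0,0,135,0,0,0],[45,0,0,135,0,0,0]]]'
```

```text
clock: 45.78
ee_pos: [0.3846, 0.306, 0.0716]
eef_rot: [-1.569, -0.002, -0.001]
force: [-1.0, -1.0, 6.0]
gripper_width: 0.0515
clock: 46.65
ee_pos: [0.3849, 0.3062, 0.208]
eef_rot: [-1.568, -0.004, -0.001]
force: [-0.2, -0.5, -2.1]
gripper_width: 0.0514
```

```bash
python3 -m handwheel '[[[45,22,-48,0,0,0,0],[45,45,-98,0,0,0,0],[45,68,-150,0,0,0,0],[45,92,-205,0,0,0,0],[45,116,-258,0,0,0,0],[45,138,-300,0,0,0,0],[45,142,-312,0,0,0,0],[45,142,-312,0,0,0,0],[45,142,-312,0,0,0,0]]]'
python3 -m handwheel '[[[45,0,0,-40,0,0,0],[45,0,0,-80,0,0,0],[45,0,0,-112,0,0,0],[45,0,0,-127,0,0,0],[45,0,0,-132,0,0,0],[45,0,0,-134,0,0,0],[45,0,0,-136,0,0,0],[45,0,0,-136,0,0,0]]]'
```

```text
clock: 47.78
ee_pos: [0.5252, -0.0055, 0.2049]
eef_rot: [-1.57, 0.001, -0.0]
force: [-0.1, 0.6, -2.0]
gripper_width: 0.0512
clock: 48.78
ee_pos: [0.5267, -0.0064, 0.0716]
eef_rot: [-1.57, -0.003, -0.001]
force: [-4.1, 0.7, 7.5]
gripper_width: 0.0511
```

Seated. I release, rise, and back off clear of the camera views.

```bash
python3 -m handwheel '[[[56,0,0,1,0,0,0],[64,0,0,1,0,0,0],[70,0,0,1,0,0,0],[70,0,0,1,0,0,0],[70,0,0,20,0,0,0],[70,0,0,60,0,0,0],[70,0,0,110,0,0,0],[70,0,0,160,0,0,0],[70,0,0,176,0,0,0],[70,0,0,176,0,0,0]]]'
python3 - <<'E'
from m import *
print(monitor.get_state()['ee_pos'])
d=grab('wrist');cv2.imwrite('pics/w16.png',d['img']);W=cloud(d)
for nm,c,r,z0,z1,R in [('strainer',(.526,-.0065),.036,.091,.11,.026),('housing',(.5795,-.0857),.036,.04,.11,.028),('reducer',(.5645,.075),.026,.1,.11,.02)]:
    m=(np.hypot(W[...,0]-c[0],W[...,1]-c[1])<r)&(W[...,2]>z0)&(W[...,2]<z1);Q=W[m]
    print(nm,len(Q),((Q.min(0)+Q.max(0))/2).round(4),np.ptp(Q,0).round(4),np.median(Q[:,2]).round(4))
E
python3 -m handwheel '[[[70,-60,-30,20,0,0,0],[70,-120,-60,40,0,0,0],[70,-160,-90,50,0,0,0],[70,-200,-110,50,0,0,0],[70,-200,-110,50,0,0,0],[70,-200,-110,50,0,0,0],[70,-200,-110,50,0,0,0]]]'
python3 - <<'E'
from m import *
for n in ['scene','side']:
    d=grab(n);cv2.imwrite(f'pics/{n}17.png',d['img']);W1=cloud(d);W0=cloud(np.load(f'/tmp/{n}0.npy',allow_pickle=True).item())
    for nm,c,r,z0,z1 in [('strainer',(.526,-.0065),.033,.091,.11),('housing',(.5795,-.0857),.034,.04,.11),('reducer',(.5645,.075),.03,.06,.11),('tee',(.502,.1),.03,.012,.04),('elbow',(.517,-.118),.03,.012,.04)]:
        o=[]
        for W in (W0,W1):
            m=(np.hypot(W[...,0]-c[0],W[...,1]-c[1])<r)&(W[...,2]>z0)&(W[...,2]<z1);Q=W[m];o+=[np.mean(Q,0).round(4),len(Q)]
        print(n,nm,o)
E
```

```text
clock: 50.02
ee_pos: [0.5265, -0.0066, 0.2459]
eef_rot: [-1.571, -0.002, -0.001]
force: [-0.4, 0.3, -0.5]
gripper_width: 0.0702
[ 0.52646126 -0.00655486  0.24587835]
strainer 3146 [ 0.5254 -0.0044  0.0964] [0.0507 0.0508 0.0108] 0.0972
housing 3379 [ 0.5779 -0.0835  0.0719] [0.0562 0.057  0.0596] 0.0836
reducer 2485 [0.5635 0.0755 0.1034] [0.0392 0.0391 0.0066] 0.1041
clock: 50.95
ee_pos: [0.3265, -0.1162, 0.2943]
eef_rot: [-1.57, 0.002, -0.0]
force: [-0.5, -0.0, 0.1]
gripper_width: 0.0699
scene strainer [array([ 0.5264, -0.008 ,  0.0961]), 383, array([ 0.5272, -0.0075,  0.096 ]), 378]
scene housing [array([ 0.5864, -0.0977,  0.0751]), 892, array([ 0.5862, -0.0968,  0.0752]), 883]
scene reducer [array([0.5684, 0.0654, 0.0892]), 442, array([0.5685, 0.0656, 0.0891]), 444]
scene tee [array([0.5057, 0.1016, 0.0249]), 197, array([0.5058, 0.1012, 0.0248]), 195]
scene elbow [array([ 0.5195, -0.1194,  0.0237]), 385, array([ 0.5194, -0.1193,  0.0236]), 386]
side strainer [array([ 0.5249, -0.0039,  0.0982]), 555, array([ 0.526 , -0.0035,  0.0982]), 552]
side housing [array([ 0.5734, -0.0731,  0.079 ]), 739, array([ 0.5736, -0.0719,  0.0793]), 739]
side reducer [array([0.5595, 0.0818, 0.0929]), 707, array([0.5598, 0.082 , 0.0928]), 708]
side tee [array([0.4981, 0.1047, 0.0275]), 516, array([0.4981, 0.1048, 0.0274]), 519]
side elbow [array([ 0.5162, -0.1139,  0.0252]), 389, array([ 0.5161, -0.1134,  0.0254]), 379]
```

View pics/scene17.png

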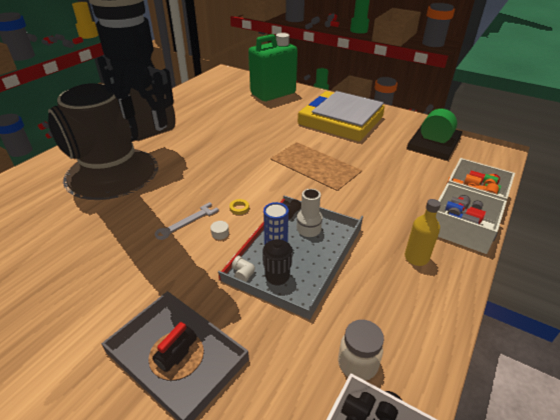

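View pics/side17.png

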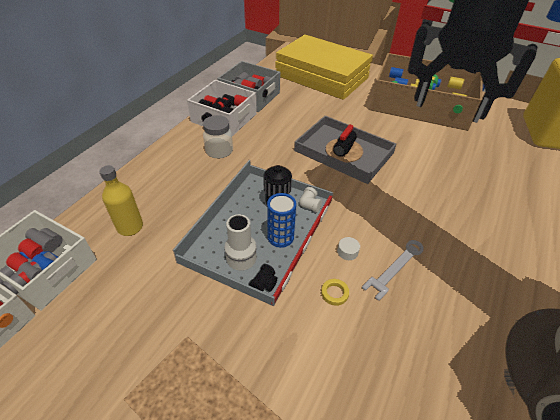

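All three tall goods are back within about 1 mm of where they started, judged by the same cameras before and after. The valve stands on the pad at (176,347) in the scene view, and the arm is clear of everything. I hand in the job.

```bash
python3 -c "
from bench import order;print(order.sign_off())"
```

```text
the job is handed in; nothing more can be done
None
```

The job is done and handed in at about 51 s of the 144 s allowed; the sign-off reports no verdict. I set the strainer, reducer and housing upright on the mat. Then I stood the valve, lever up, on the pad in the order tray and put each tall thing back where it stood.

**Last checks:**
- **Tall goods:** all three stand upright in the bay. The fixed cameras put them within about 1.3 mm of their start.
- **Tee and elbow:** both are within about 0.6 mm of their start.
- **Valve:** right after release the wrist camera put it at (.526, -.3185), about 1 to 2 mm from the measured tray centre, with the lever top at 62 mm (63 expected). The last pictures show it still standing on the pad.
- **Arm:** clear of everything, with the gripper open and empty.

**Disagreements:**
- The cameras differed from each other by up to about 3 mm, within roughly the stated calibration error.
- A few single-camera fits failed and I did not use them. They were the strainer circle and the re-check of the returned housing from the scene camera, the reducer circle from the side camera, and the scene camera's lever outline after placing. I used the other cameras or before-and-after comparisons instead.

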